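# Index a sample carousel back one notch

### The job

The sample carousel has been fed one place too far. With a fingertip lift its orange pawl by the lift bar and swing it over until it stands open by itself, push the white wheel backward by one notch (counter-clockwise seen from above), then tip the pawl down again so that it drops fully into the next notch and locks the wheel. Only push, gently: pinch nothing, leave the vials standing in their cups, and do not disturb the other things on the bench.

Things in the scene. Friction and masses are not known exactly. Their poses are not given: they have to be found in the camera images.
- carousel: The carousel's fixed base: round teal housing, radius 110 mm, with a cream reader block on its +x side (120 to 165 mm from the wheel's axis, 85 mm wide, 90 mm tall). Origin on the wheel's axis at bench level, z up; its x axis points from there to the reader, its yaw varies. The pawl stands on its -y side. 'Carousel' directions below are this frame's.
- wheel (a joint): Angle (rad) of the white wheel, near 0 at the start, growing counter-clockwise from above (backward). Disc of radius 104 mm, top 40 mm above the bench, 12 teeth 12 mm high near its rim: one notch is 0.524, so about 0.5 is right; the pawl drops fully in between 0.44 and 0.55. Pawl down: no backward turn beyond some 0.06. Light friction (0.08 N m) holds it where it is left.
- pawl (a joint): Angle (rad) of the orange pawl about its level hinge: 0 is down, fully in a notch; it swings up and over towards carousel +x to a stop at 1.3. It swings freely by its own weight (80 g): from beyond about 1.05 it falls open against the stop, from below about 0.8 it falls down. Resting on top of a tooth it reads about 0.3.
- lift_bar (a point): On the axis of the pawl's lift bar, at the middle of its free 52 mm: orange round bar, 12 mm thick, level, along the carousel's y, free space all round. It circles the hinge at 61 mm, up and over towards +x: when down it is 100 mm above the bench and 35 mm to -x of the hinge, at the top 111 mm high, when open 97 mm high and 39 mm to +x. A fingertip going with its arc, not level, lifts it lightest.
- pawl_pivot (a point): Fixed point on the pawl's hinge line, 50 mm above the bench, at the same carousel y as lift_bar, in free space: the steel hinge cheeks (60 mm above the bench) begin 22 mm from it towards the wheel.
- peg_a (a point): Centre of the top of a blue upright peg on the wheel, for pushing it round: 14 mm thick, 50 mm tall above the disc, top 90 mm above the bench, 62 mm from the wheel's axis. The wheel is empty at this radius on both sides of a peg up to the vials, whose centres are 62 mm away. At the start it stands 0.52 rad counter-clockwise of carousel +x.
- peg_b (a point): The same on the second blue peg, which at the start stands 2.62 rad counter-clockwise of carousel +x.
- peg_c (a point): The same on the third blue peg, which at the start stands 4.71 rad counter-clockwise of carousel +x (next to the pawl).
- vial_a: Glass vial with a red cap, 22 mm thick, 61 mm tall, standing loose in a grey cup on the wheel (cup 24 mm tall, 32 mm outside); its top is 101 mm above the bench. Origin at the centre of its underside. The three vials are in any order.
- vial_b: The same vial with a white cap.
- vial_c: The same vial with a green cap.
- spare_vial: Bystander: the same vial with a blue cap, standing on the bench. Origin: centre of its underside, as for all bystanders.
- wash_bottle: Bystander: green bottle with a red cap, 64 mm thick, 170 mm tall.
- flask: Bystander: conical glass flask, 80 mm wide, 110 mm tall.
- amber_jar: Bystander: amber jar, 56 mm thick, 85 mm tall.
- beaker: Bystander: glass beaker, 70 mm wide, 85 mm tall.

How it is judged:
On the way, in this order (a step that is already met when the one before it is completed fails the run):
1. the pawl is lifted over and stands open, the wheel still in its first notch (value of joint pawl above 1.15 rad and value of joint wheel between -0.2 and 0.2 rad), for 0.2 s.
2. with the pawl open, the wheel is pushed backward most of a notch (value of joint pawl above 1.15 rad and value of joint wheel above 0.35 rad), for 0.1 s.
At the end, for the whole second after the job is handed in: The pawl is fully down in the next notch (under 0.07 rad), the wheel rests one notch back from the start (0.41 to 0.62 rad), and the three vials stand in their cups (underside within 10 mm of the disc, tilt under 0.3 rad) (value of joint pawl below 0.07 rad and value of joint wheel between 0.41 and 0.62 rad and velocity of joint wheel between -0.03 and 0.03 rad/s and height (world z) of each of vial_a, vial_b, vial_c below 0.05 m and angle between each of vial_a, vial_b, vial_c's own z axis and vertical below 0.3 rad); the robot touches nothing.
It fails at once if a vial in the wheel is lifted (by 15 mm) or tipped (0.4 rad) (height (world z) of any of vial_a, vial_b, vial_c above 0.055 m or angle between any of vial_a, vial_b, vial_c's own z axis and vertical above 0.4 rad).
It fails at once if the wheel or the pawl is pinched or forced (over 35 N from the fingers) (contact force between the fingers and wheel above 35 N or contact force between the fingers and pawl above 35 N).
It fails at once if the wheel is turned back more than one and a half notches (value of joint wheel above 0.8 rad).
It fails at once if a bystander is moved by more than 20 mm (distance of any of spare_vial, wash_bottle, flask, amber_jar, beaker from where it was at the start of the episode above 0.02 m).
It also fails if it takes over 64 s, if anything falls off the work surface, if the arm or the gripper's body presses on something with over 40 N, if the wrist force passes 120 N, or if a joint passes its speed limit or range.

### The arm

A 7-joint arm with a two-finger parallel gripper is mounted at the origin on the work surface. World frame = base frame: x ahead of the robot, y to its left, z up, the work surface at z = 0. Lengths are in m, angles in rad, forces in N, time in s.
With the tool pointing down it reaches from about 0.425 to 0.875 m from the base axis. Payload 8.4 kg.
Tool frame: the origin (TCP) lies on the front face of the gripper's body, between the roots of the fingers; the fingertips stand env.tip_extent ahead of it and the grasp point (between the pads) lies 54 mm ahead of it (env.tip_extent is the distance from the TCP to the fingertips, in m); z points along the fingers, y is the line along which they close (so a half turn about z gives the same grasp; the last joint's range is limited). The gripper opens to 85 mm and grips with 20 to 120 N. Pads are 22 mm wide; open, the fingers measure 114 mm over their backs; the gripper's body (76 mm by 85 mm) begins 54 mm behind the grasp point. The pads swing forward as they close: fully open they stand 13 mm farther back than shut.
Start: joints at [1.226, 0.333, 0.04, 1.465, -0.013, 1.343, -0.059], TCP at [0.158, -0.63, 0.304] pointing down, gripper open.
Joint ranges: [-2.58, 2.58], [-0.38, 2.09], [-1.3, 1.39], [0.25, 2.4], [-1.5, 4.64], [0.08, 2.09], [-2.65, 2.65]. Speed limits (rad/s): [2.22, 2.22, 2.79, 2.79, 3.14, 3.14, 3.14].

### API

Orientations are given as [roll, pitch, yaw] about the fixed x, y, z axes, in that order (R = Rz(yaw) Ry(pitch) Rx(roll)).
In Python, from workcell import env gives the robot as it stands. The module is installed in compiled form; this text tells all that it offers.
- The arm moves only by the shell command python3 -m inch 'ROWS' [FORCE]. ROWS is JSON, a list of rows, each a list of 7 numbers: the shift along the world's x, y, z in units of 0.4 m (1.0 is 0.4 m), then the turn, a rotation vector about the world's x, y, z in units of pi/4 rad (1.0 is pi/4 rad), then the closure, from -1 (fully open) to 1 (shut). A call has exactly 10 rows; each row is the pose to reach, as a shift and turn from the pose commanded when the call began; what a row does not reach only later rows make up. A row lasts 1/10 s, in which the tool goes at most 50 mm and 8.59 degrees, less where a joint would pass 70% of its speed; a pose out of reach is approached as far as the arm can. A call with a number of a shift or a turn outside -1 to 1 is refused whole. A call with a gripper value outside its range is refused whole. The fingers move at their own pace and stop on an object; FORCE is the grip in N (left out, the last holds). Time passes only in rows, so rows that repeat a pose let the fingers close, or fill a call up. It gives the time, the measured TCP pose, the force, the opening and the grip force at its end, in the units of the state.
- env.get_obs(): the state, without advancing time (a new reading comes with each control period).
- env.camera(name): name is "scene" or "side" or "wrist"; returns a dict with "pixels" (400x640x3 uint8, red, green, blue), "depth" (400x640 float32, m along the optical axis (not along the pixel's ray), 0 where there is no reading), "fx", "fy", "cx", "cy" (pixels), "dist" ([k1, k2, p1, p2, k3] as OpenCV has them; the pictures are not rectified), "world_from_camera" (4x4, takes a point from camera to world coordinates). Camera axes: x right, y up, looking along -z (the intrinsics and any distortion apply to the point x, -y, -z); pixel columns grow to the right and rows downward; lengths in m; the calibration is good to about 2 mm. A picture is of the moment at which its call begins.
- env.close_job(): hands the job in; it is judged then, once.
The state is a dict: "time_s": time; "joint_positions": joint angles; "joint_velocities": joint speeds; "joint_efforts": joint torques, N m; "tool_pos": TCP position; "eef_rot": TCP orientation; "force": force on the tool from outside, world axes, zero at the start; "torque": the same for the moment, N m; "grip_width": finger opening in m; "gripper_force": force on a finger pad.
Only numpy, scipy, OpenCV 4.12 (cv2) and the standard library are available. Lean on these libraries where they do the work, as an engineer would, in place of code of your own. Each camera call takes 0.05 s, during which the arm holds its last target. There are 200 camera calls.

## Working session

There is one attempt and no reset: what is moved stays moved. The work goes in short steps, Python scripts to look and compute and a shell command to move; the robot and the scene stay as the last step left them, time stands still between calls to the robot, and variables do not carry over. Pictures are saved under pics/ and viewed, at most 10 in all, crops included, and the job is handed in when it is done.

```bash
mkdir -p pics; cat > h.py <<'E'
from workcell import env
import numpy as np, cv2
def pts(c):
    d=c["depth"]; v,u=np.mgrid[0:400,0:640].astype(np.float32)
    K=np.array([[c["fx"],0,c["cx"]],[0,c["fy"],c["cy"]],[0,0,1]])
    n=cv2.undistortPoints(np.stack([u.ravel(),v.ravel()],1)[:,None],K,np.array(c["dist"],float))[:,0].reshape(400,640,2)
    p=np.stack([n[...,0]*d,-n[...,1]*d,-d],-1); M=np.array(c["world_from_camera"])
    return p@M[:3,:3].T+M[:3,3]
E
python3 - <<'E'
from h import *
for n in("scene","side"):
    c=env.camera(n); np.save(n+"_p.npy",pts(c)); np.save(n+"_c.npy",c["pixels"]); cv2.imwrite(f"pics/{n}0.png",c["pixels"][...,::-1])
    print(n,np.round(c["world_from_camera"],3).tolist())
o=env.get_obs(); print(o["tool_pos"],o["eef_rot"],o["grip_width"],env.tip_extent,o["time_s"])
E
```

```text
scene [[0.652, -0.458, 0.604, 1.409], [0.758, 0.372, -0.536, -0.787], [0.021, 0.807, 0.59, 0.935], [0.0, 0.0, 0.0, 1.0]]
side [[-0.897, 0.239, -0.372, 0.181], [-0.441, -0.435, 0.785, 0.732], [0.025, 0.868, 0.496, 0.569], [0.0, 0.0, 0.0, 1.0]]
[ 0.15806774 -0.63018004  0.30309727] [-3.14013189e+00  1.08655295e-04  2.45761153e-01] 0.08535716657028528 0.0726 0.1
```

View pics/scene0.png

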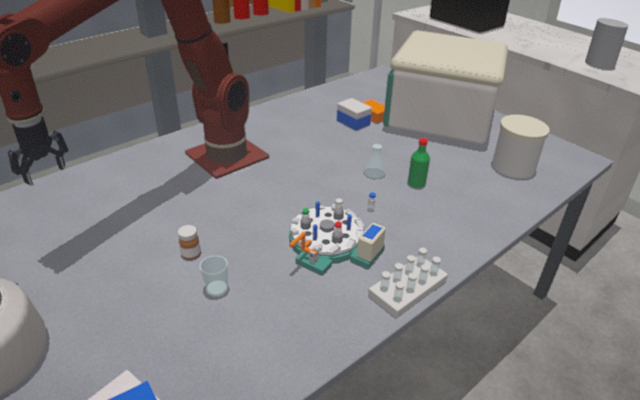

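View pics/side0.png

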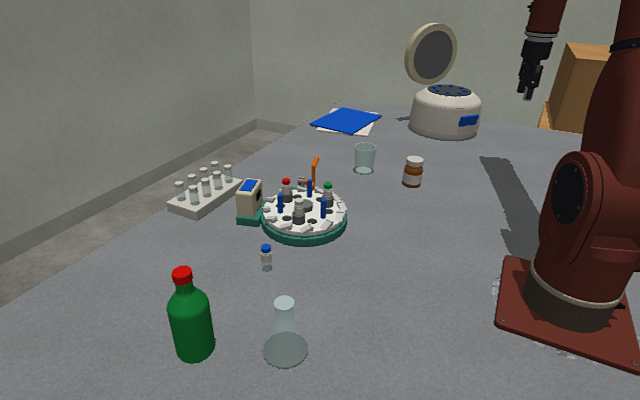

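The scene picture shows the carousel at about (327,230), with the pawl at (302,243) and the reader at (371,242). In the side picture it is at (305,210), with the pawl at (315,172). Next I'll locate the pegs, the bar and the disc.

```bash
python3 - <<'E'
from h import *
R={"scene":(275,190,395,280),"side":(225,145,360,250)}
for n,(a,b,c_,d_) in R.items():
    p=np.load(n+"_p.npy"); im=np.load(n+"_c.npy"); h=cv2.cvtColor(im,cv2.COLOR_RGB2HSV)
    roi=np.zeros((400,640),bool); roi[b:d_,a:c_]=1
    cv2.imwrite(f"pics/{n}z.png",cv2.resize(im[b:d_,a:c_,::-1],None,fx=5,fy=5,interpolation=cv2.INTER_CUBIC))
    for nm,lo,hi in (("blue",(108,150,60),(128,255,255)),("orange",(8,170,120),(18,255,255)),("red",(0,170,100),(3,255,255)),("green",(55,150,60),(75,255,255)),("cream",(18,30,120),(35,120,255))):
        m=(cv2.inRange(h,lo,hi)>0)&roi
        k,l,s,ce=cv2.connectedComponentsWithStats(m.astype(np.uint8))
        for i in range(1,k):
            if s[i,4]<6: continue
            q=p[l==i]; q=q[(q[:,2]>.03)&(q[:,2]<.16)]
            if len(q)<4: continue
            t=q[q[:,2]>q[:,2].max()-.012]
            print(n,nm,s[i].tolist(),"med",np.round(np.median(q,0),3),"top",np.round(t.mean(0),3),q[:,2].max().round(3), "min",q.min(0).round(3),"max",q.max(0).round(3))
    w=roi&(h[...,1]<60)&(h[...,2]>140)&(abs(p[...,2]-.040)<.004)
    q=p[w][:,:2].astype(np.float32); (cx,cy),r=cv2.minEnclosingCircle(q); print(n,"disc",len(q),cx,cy,r)
E
```

```text
scene blue [370, 193, 5, 4, 18] med [0.578 0.169 0.06 ] top [0.577 0.17  0.06 ] 0.066 min [0.568 0.162 0.053] max [0.585 0.179 0.066]
scene blue [316, 202, 3, 14, 28] med [ 0.536 -0.016  0.071] top [ 0.534 -0.016  0.086] 0.092 min [ 0.529 -0.019  0.048] max [ 0.541 -0.011  0.092]
scene blue [348, 215, 3, 14, 28] med [0.639 0.012 0.071] top [0.638 0.013 0.089] 0.092 min [0.632 0.009 0.047] max [0.642 0.018 0.092]
scene blue [314, 225, 3, 14, 25] med [ 0.612 -0.091  0.078] top [ 0.611 -0.091  0.085] 0.09 min [ 0.607 -0.095  0.047] max [ 0.616 -0.087  0.09 ]
scene blue [364, 225, 17, 14, 116] med [0.729 0.01  0.091] top [0.728 0.011 0.091] 0.096 min [ 0.709 -0.019  0.087] max [0.746 0.041 0.096]
scene orange [290, 233, 21, 19, 118] med [ 0.633 -0.148  0.084] top [ 0.637 -0.174  0.104] 0.109 min [ 0.617 -0.201  0.045] max [ 0.647 -0.114  0.109]
scene red [335, 222, 6, 5, 21] med [ 0.654 -0.045  0.101] top [ 0.654 -0.046  0.1  ] 0.104 min [ 0.647 -0.056  0.096] max [ 0.663 -0.037  0.104]
scene green [303, 209, 5, 4, 15] med [ 0.551 -0.076  0.101] top [ 0.551 -0.076  0.101] 0.103 min [ 0.5
[... 1360 characters left out ...]
 0.612 -0.152  0.049] max [ 0.622 -0.121  0.058]
side red [283, 178, 7, 5, 27] med [ 0.647 -0.041  0.102] top [ 0.647 -0.042  0.102] 0.104 min [ 0.64  -0.052  0.099] max [ 0.655 -0.033  0.104]
side green [324, 182, 8, 7, 39] med [ 0.543 -0.07   0.102] top [ 0.544 -0.071  0.1  ] 0.104 min [ 0.536 -0.083  0.092] max [ 0.553 -0.063  0.104]
side cream [243, 178, 11, 4, 11] med [ 0.749 -0.018  0.092] top [ 0.748 -0.016  0.091] 0.093 min [ 0.743 -0.027  0.09 ] max [ 0.753 -0.003  0.093]
side cream [235, 179, 27, 17, 125] med [0.711 0.041 0.09 ] top [0.712 0.029 0.09 ] 0.093 min [ 0.694 -0.033  0.086] max [0.74  0.058 0.093]
side disc 1190 0.6701806783676147 -0.03999464213848114 0.18941926956176758
```

```bash
python3 - <<'E'
from h import *
o=np.array([.5907,-.0285]); y=.275; X=np.array([np.cos(y),np.sin(y)]); Y=np.array([-X[1],X[0]])
for n,(a,b,c_,d_) in {"scene":(275,190,395,280),"side":(225,145,360,250)}.items():
    p=np.load(n+"_p.npy"); h=cv2.cvtColor(np.load(n+"_c.npy"),cv2.COLOR_RGB2HSV)
    m=cv2.inRange(h,(5,140,90),(20,255,255))>0; m[:b]=0;m[d_:]=0;m[:,:a]=0;m[:,c_:]=0
    q=p[m]; d=q[:,:2]-o; r=np.c_[d@X,d@Y,q[:,2]]; r=r[(abs(d)<.2).all(1)]
    r=r[np.argsort(r[:,1])]; print(n); print((r[::3]*1000).round().astype(int).tolist())
E
```

```text
scene
[[7, -180, 104], [4, -177, 97], [7, -176, 98], [6, -175, 103], [2, -174, 104], [9, -170, 101], [4, -168, 104], [3, -166, 106], [7, -164, 100], [6, -163, 102], [3, -158, 103], [8, -156, 101], [7, -154, 106], [3, -149, 104], [7, -145, 106], [5, -143, 101], [5, -138, 107], [7, -136, 104], [4, -133, 104], [21, -129, 51], [8, -129, 92], [4, -128, 59], [4, -128, 69], [13, -127, 48], [3, -127, 72], [3, -126, 74], [3, -126, 105], [3, -126, 49], [2, -126, 60], [6, -125, 96], [12, -125, 53], [8, -125, 104], [2, -125, 52], [15, -125, 48], [5, -125, 105], [5, -124, 53], [27, -123, 56], [7, -122, 98], [6, -121, 104], [6, -121, 106], [31, -121, 56], [5, -120, 53], [27, -119, 53], [14, -118, 53], [6, -117, 97], [38, -115, 52], [4, -114, 53], [4, -109, 52], [6, -108, 56], [-2, -106, 54], [0, -104, 54], [5, -100, 54], [4, -99, 48], [1, -95, 55], [2, -92, 54]]
side
[[-4, -179, 105], [-5, -173, 105], [0, -167, 107], [-4, -163, 106], [-2, -159, 107], [3, -151, 107], [-4, -146, 104], [0, -141, 109], [0, -136, 108], [1, -131, 107], [28, -128, 57], [-3, -127, 49], [-4, -125, 56], [3, -124, 107], [-3, -124, 75], [-4, -123, 66], [21, -122, 54], [24, -122, 57], [-4, -121, 95], [-4, -121, 107], [27, -120, 48], [-1, -120, 110], [2, -119, 104], [1, -119, 83], [-4, -119, 102], [-2, -119, 65], [1, -119, 68], [1, -118, 74], [-2, -118, 78], [18, -118, 57], [-2, -118, 87], [20, -117, 51], [-2, -117, 102], [0, -116, 57], [-2, -115, 100], [-3, -112, 53], [-1, -111, 57], [-2, -102, 58]]
```

View pics/scenez.png

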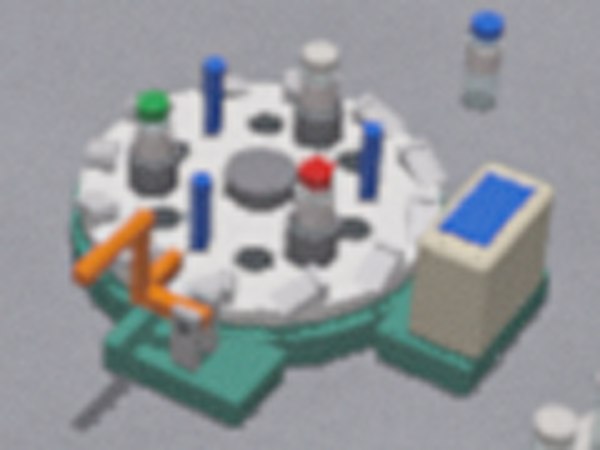

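The pawl is down, with the bar at the left and the peg C beside it; the reader is at the right. I take the axis as about (0.591,-0.029) and the yaw as about 0.275. I'll approach with the fingers shut.

```bash
python3 -m inch '[[0.05,0.05,0,0,0,0,1],[0.13,0.13,0,0,0,0,1],[0.21,0.21,0,0,0,0,1],[0.29,0.29,0,0,0,0,1],[0.37,0.37,0,0,0,0,1],[0.45,0.45,0,0,0,0,1],[0.53,0.53,0,0,0,0,1],[0.61,0.61,0,0,0,0,1],[0.69,0.69,0,0,0,0,1],[0.75,0.75,0,0,0,0,1]]' 20; python3 -m inch '[[0.07,0.07,0,0,0,0,1],[0.14,0.14,0,0,0,0,1],[0.21,0.21,0,0,0,0,1],[0.28,0.28,0,0,0,0,1],[0.34,0.34,0,0,0,0,1],[0.34,0.34,-0.05,0,0,0.03,1],[0.34,0.34,-0.12,0,0,0.03,1],[0.34,0.34,-0.18,0,0,0.03,1],[0.34,0.34,-0.18,0,0,0.03,1],[0.34,0.34,-0.18,0,0,0.03,1]]'; python3 -c "
from h import *
print(env.tip_extent); c=env.camera('wrist'); cv2.imwrite('pics/w1.png',c['pixels'][...,::-1]); np.save('w_p.npy',pts(c)); np.save('w_c.npy',c['pixels'])
p=pts(c); h=cv2.cvtColor(c['pixels'],cv2.COLOR_RGB2HSV)
for nm,lo,hi in (('blue',(108,150,60),(128,255,255)),('orange',(8,150,100),(18,255,255))):
  k,l,s,ce=cv2.connectedComponentsWithStats((cv2.inRange(h,lo,hi)>0).astype(np.uint8))
  for i in range(1,k):
    if s[i,4]<40: continue
    q=p[l==i]; t=q[(q[:,2]>q[:,2].max()-.008)]; print(nm,s[i],t.mean(0).round(4),q[:,2].max().round(3),t.min(0).round(3),t.max(0).round(3))
"
```

```text
time_s: 1.1
tool_pos: [0.4599, -0.3277, 0.3037]
eef_rot: [-3.141, -0.0, 0.248]
force: [0.5, -0.9, 0.3]
grip_width: -0.0002
gripper_force: 0.0
time_s: 2.1
tool_pos: [0.594, -0.1944, 0.2321]
eef_rot: [-3.141, 0.001, 0.269]
force: [1.0, 0.4, 0.5]
grip_width: -0.0001
gripper_force: 0.0
0.0726
blue [ 48  79  60  18 876] [ 0.6737 -0.1729  0.3023] 0.302 [ 0.674 -0.173  0.302] [ 0.674 -0.173  0.302]
blue [182 143  35  24 494] [ 0.6737 -0.1729  0.3023] 0.302 [ 0.674 -0.173  0.302] [ 0.674 -0.173  0.302]
blue [ 84 199  48  32 645] [ 0.6737 -0.1729  0.3023] 0.302 [ 0.674 -0.173  0.302] [ 0.674 -0.173  0.302]
orange [ 233   98  112   69 2341] [ 0.6737 -0.1729  0.3023] 0.302 [ 0.674 -0.173  0.302] [ 0.674 -0.173  0.302]
```

View pics/w1.png

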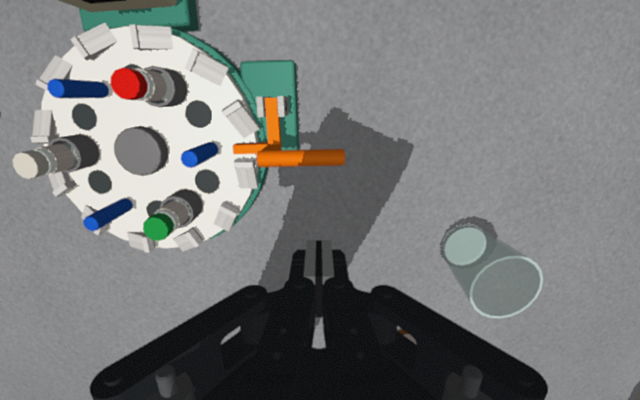

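The wrist picture shows the bar from (262,157) to (344,157), the finger tip at (318,245), the peg C top near (212,149), and the beaker to the right at (490,270). I'll ray cast these to refine the bar and the pegs.

```bash
cat >> h.py <<'E'
def ray(c,uv,z):
    K=np.array([[c["fx"],0,c["cx"]],[0,c["fy"],c["cy"]],[0,0,1]])
    n=cv2.undistortPoints(np.array(uv,np.float32)[:,None],K,np.array(c["dist"],float))[:,0]
    M=np.array(c["world_from_camera"]); d=np.c_[n[:,0],-n[:,1],-np.ones(len(n))]@M[:3,:3].T
    return (M[:3,3]+d*((z-M[2,3])/d[:,2])[:,None])[:,:2]
E
python3 -c "
from h import *
c=env.camera('wrist'); o=env.get_obs(); print(o['tool_pos'])
O=np.array([.5907,-.0285]); y=.275; X=np.array([np.cos(y),np.sin(y)]); Y=np.array([-X[1],X[0]])
def s(n,uv,z):
  w=ray(c,uv,z); d=w-O; print(n,w.round(4).tolist(),'car',np.c_[d@X,d@Y].round(4).tolist())
s('bar',[[262,157],[344,157]],.1)
s('pegs',[[211,149],[54,88],[125,205]],.09)
s('hub',[[140,150]],.045)
s('tip',[[318,243]],o['tool_pos'][2]-.0726); s('beaker',[[506,287]],.085)
"
```

```text
[ 0.59476925 -0.19460285  0.23352514]
bar [[0.6262, -0.144], [0.6419, -0.2009]] car [[0.0028, -0.1208], [0.0024, -0.1798]]
pegs [[0.6197, -0.1042], [0.6341, 0.0167], [0.556, -0.0422]] car [[0.0074, -0.0807], [0.0541, 0.0317], [-0.0371, -0.0038]]
hub [[0.5901, -0.0255]] car [[0.0003, 0.003]]
tip [[0.6015, -0.1927]] car [[-0.0342, -0.161]]
beaker [[0.5642, -0.384]] car [[-0.1221, -0.3349]]
```

```bash
python3 -m inch '[[0,0.01,-0.03,0,0,0,1],[0,0.01,-0.06,0,0,0,1],[0,0.01,-0.09,0,0,0,1],[0,0.01,-0.12,0,0,0,1],[0,0.01,-0.15,0,0,0,1],[0,0.01,-0.175,0,0,0,1],[0,0.01,-0.19,0,0,0,1],[0,0.01,-0.19,0,0,0,1],[0,0.01,-0.19,0,0,0,1],[0,0.01,-0.19,0,0,0,1]]'; python3 -m inch '[[0.011,0.003,0,0,0,0,1],[0.022,0.006,0,0,0,0,1],[0.033,0.009,0,0,0,0,1],[0.044,0.012,0,0,0,0,1],[0.054,0.015,0,0,0,0,1],[0.065,0.018,0.002,0,0,0,1],[0.076,0.021,0.008,0,0,0,1],[0.087,0.024,0.013,0,0,0,1],[0.098,0.027,0.017,0,0,0,1],[0.108,0.030,0.02,0,0,0,1]]'
```

```text
time_s: 3.2
tool_pos: [0.5945, -0.1905, 0.1566]
eef_rot: [3.141, -0.001, 0.269]
force: [-0.6, -0.8, -0.0]
grip_width: -0.0002
gripper_force: 0.0
time_s: 4.2
tool_pos: [0.6379, -0.1784, 0.1642]
eef_rot: [3.141, -0.0, 0.269]
force: [-0.7, -1.8, 0.5]
grip_width: -0.0001
gripper_force: 0.3
```

```bash
python3 -m inch '[[0.011,0.003,0.003,0,0,0,1],[0.022,0.006,0.006,0,0,0,1],[0.033,0.009,0.007,0,0,0,1],[0.044,0.012,0.007,0,0,0,1],[0.056,0.016,0.006,0,0,0,1],[0.068,0.019,0.004,0,0,0,1],[0.08,0.022,0.001,0,0,0,1],[0.092,0.026,-0.002,0,0,0,1],[0.104,0.029,-0.005,0,0,0,1],[0.116,0.032,-0.009,0,0,0,1]]'; python3 -m inch '[[0.006,0.002,0,0,0,0,1],[0.006,0.002,0,0,0,0,1],[0.006,0.002,0,0,0,0,1],[-0.02,-0.005,0,0,0,0,1],[-0.05,-0.013,0,0,0,0,1],[-0.05,-0.013,0.05,0,0,0,1],[-0.05,-0.013,0.1,0,0,0,1],[-0.05,-0.013,0.15,0,0,0,1],[-0.05,-0.013,0.18,0,0,0,1],[-0.05,-0.013,0.18,0,0,0,1]]'
python3 -c "
from h import *
c=env.camera('wrist'); d=env.camera('scene'); a=cv2.resize(d['pixels'][190:280,275:395],None,fx=4,fy=4,interpolation=2); b=cv2.resize(c['pixels'],(480,300)); cv2.imwrite('pics/w2.png',np.vstack([a[:300],b])[...,::-1])"
```

```text
time_s: 5.2
tool_pos: [0.6842, -0.1655, 0.1601]
eef_rot: [-3.141, 0.0, 0.269]
force: [-0.1, -0.4, -0.7]
grip_width: 0.0002
gripper_force: 0.0
time_s: 6.2
tool_pos: [0.664, -0.1713, 0.2344]
eef_rot: [3.14, -0.003, 0.269]
force: [0.7, 0.0, 0.1]
grip_width: 0.0002
gripper_force: 0.0
```

View pics/w2.png

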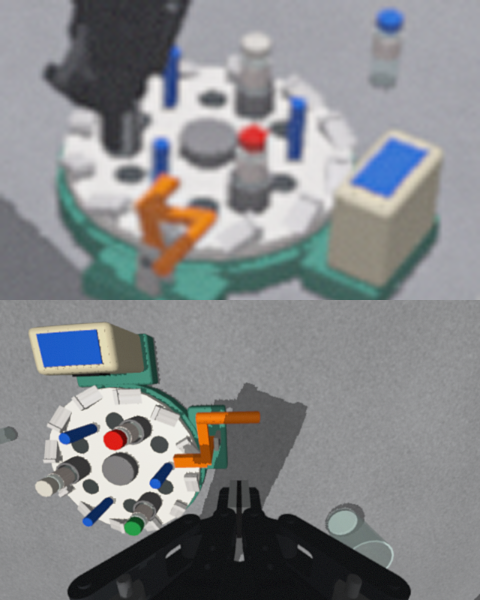

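The pawl stands open, with its bar at (230,418) in the wrist half of the picture. Next I move over the gap between the green vial and peg C, and lower into it.

```bash
python3 -m inch '[[-0.03,0.03,0,0,0,0,1],[-0.07,0.07,0,0,0,0,1],[-0.12,0.11,0,0,0,0,1],[-0.16,0.15,0,0,0,0,1],[-0.19,0.18,0,0,0,0,1],[-0.206,0.19,0,0,0,0,1],[-0.206,0.19,0,0,0,0,1],[-0.206,0.19,0,0,0,0,1],[-0.206,0.19,-0.04,0,0,0,1],[-0.206,0.19,-0.08,0,0,0,1]]'
python3 -c "
from h import *
c=env.camera('side'); a=cv2.resize(c['pixels'][130:250,225:360],None,fx=5,fy=5,interpolation=2); cv2.imwrite('pics/s3.png',a[...,::-1])
print(env.get_obs()['tool_pos'])"
```

```text
time_s: 7.3
tool_pos: [0.5821, -0.0959, 0.2]
eef_rot: [3.141, -0.001, 0.268]
force: [0.3, 0.4, -0.1]
grip_width: 0.0003
gripper_force: 0.0
[ 0.58076049 -0.09579175  0.19682841]
```

View pics/s3.png

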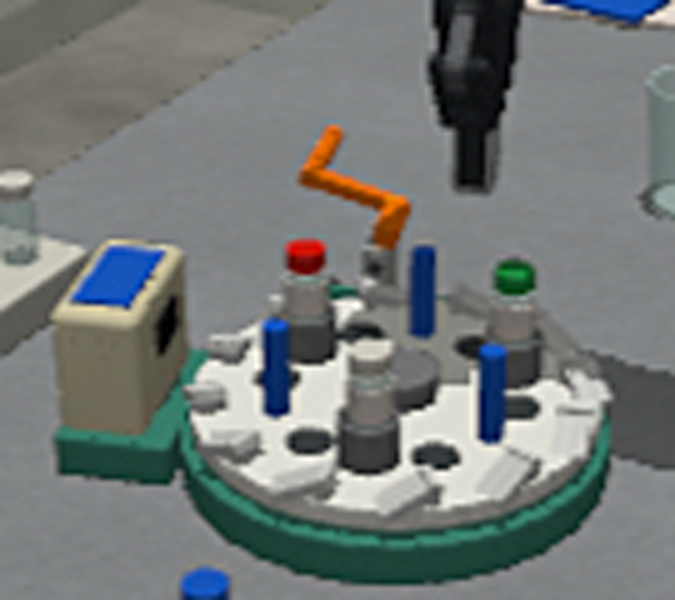

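The finger at (475,185) hangs midway between peg C (423,250) and the green vial (515,275). I'll lower it and push.

```bash
python3 -m inch '[[0,0,-0.03,0,0,0,1],[0,0,-0.06,0,0,0,1],[0,0,-0.09,0,0,0,1],[0,0,-0.12,0,0,0,1],[0,0,-0.14,0,0,0,1],[0,0,-0.14,0,0,0,1],[0,0,-0.14,0,0,0,1],[0.005,0.002,-0.14,0,0,0,1],[0.01,0.004,-0.14,0,0,0,1],[0.015,0.006,-0.14,0,0,0,1]]'; python3 -m inch '[[0.008,0.003,0,0,0,0,1],[0.016,0.006,0,0,0,0,1],[0.024,0.01,0,0,0,0,1],[0.032,0.014,0,0,0,0,1],[0.04,0.017,0,0,0,0,1],[0.048,0.021,0,0,0,0,1],[0.056,0.025,0,0,0,0,1],[0.063,0.028,0,0,0,0,1],[0.067,0.03,0,0,0,0,1],[0.067,0.03,0,0,0,0,1]]'
cat > wh.py <<'E'
from h import *
O=np.array([.5907,-.0285])
print(env.get_obs()['tool_pos'])
P=[]
for n,(a,b,e,d) in {"scene":(285,195,356,245),"side":(262,170,340,225)}.items():
    c=env.camera(n); p=pts(c); h=cv2.cvtColor(c["pixels"],cv2.COLOR_RGB2HSV); m=cv2.inRange(h,(108,150,60),(128,255,255)); 
    z=np.zeros_like(m); z[b:d,a:e]=m[b:d,a:e]; k,l,s,ce=cv2.connectedComponentsWithStats(z)
    for i in range(1,k):
        q=p[l==i]; q=q[(q[:,2]>.045)&(q[:,2]<.1)]
        if len(q)>7:
            t=np.median(q,0)[:2]; P.append(t); print(n,t.round(4),len(q),'ang-yaw',round(float(np.arctan2(*(t-O)[::-1])%6.283-.275),3))
    cv2.imwrite(f"pics/{n}_l.png",cv2.resize(c["pixels"][140:280,225:395,::-1],None,fx=4,fy=4,interpolation=2))
E
python3 wh.py
```

```text
time_s: 8.35
tool_pos: [0.5878, -0.0924, 0.1448]
eef_rot: [3.141, -0.001, 0.269]
force: [-0.2, -0.5, 0.1]
grip_width: 0.0001
gripper_force: 0.0
time_s: 9.35
tool_pos: [0.6144, -0.0799, 0.1443]
eef_rot: [-3.141, -0.0, 0.27]
force: [0.3, 0.3, -0.7]
grip_width: -0.0
gripper_force: 0.0
[ 0.61444173 -0.07990161  0.14426935]
scene [0.614  0.0281] 14 ang-yaw 0.905
scene [ 0.6372 -0.0784] 38 ang-yaw 5.187
side [ 0.6271 -0.0712] 65 ang-yaw 5.143
side [ 0.5258 -0.0376] 89 ang-yaw 3.006
side [0.6051 0.0332] 92 ang-yaw 1.066
```

Wheel is at about 0.455; I'll add about 2.5 mm, back off and rise.

```bash
python3 -m inch '[[0.003,0.001,0,0,0,0,1],[0.005,0.002,0,0,0,0,1],[0.007,0.003,0,0,0,0,1],[0.007,0.003,0,0,0,0,1],[0.0,0.0,0,0,0,0,1],[-0.008,-0.003,0,0,0,0,1],[-0.008,-0.003,0.05,0,0,0,1],[-0.008,-0.003,0.11,0,0,0,1],[-0.008,-0.003,0.18,0,0,0,1],[-0.008,-0.003,0.22,0,0,0,1]]'; python3 wh.py
```

```text
time_s: 10.45
tool_pos: [0.6115, -0.0819, 0.2347]
eef_rot: [3.14, -0.003, 0.269]
force: [-0.3, -0.2, 1.2]
grip_width: 0.0001
gripper_force: 0.0
[ 0.61151128 -0.08185586  0.23472824]
scene [ 0.5352 -0.047 ] 19 ang-yaw 3.188
scene [0.612  0.0277] 16 ang-yaw 0.934
scene [ 0.6383 -0.0759] 38 ang-yaw 5.226
side [ 0.6284 -0.0699] 68 ang-yaw 5.177
side [ 0.5266 -0.0403] 87 ang-yaw 3.048
side [0.6022 0.0344] 97 ang-yaw 1.115
```

View pics/side_l.png

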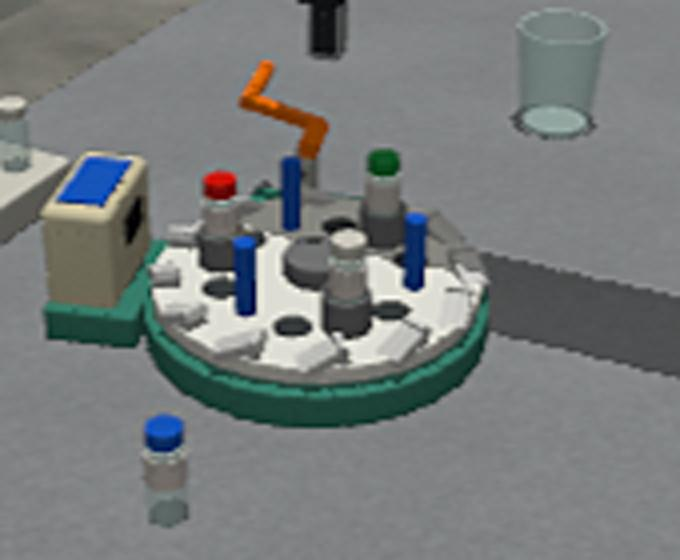

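The wheel is at about 0.50, the vials are standing, and the pawl is open with its bar at (258,80). I'll go round to the +x side of the bar.

```bash
python3 -m inch '[[0.03,-0.03,0,0,0,0,1],[0.08,-0.08,0,0,0,0,1],[0.14,-0.13,0,0,0,0,1],[0.2,-0.169,0,0,0,0,1],[0.26,-0.169,0,0,0,0,1],[0.314,-0.169,0,0,0,0,1],[0.314,-0.169,0,0,0,0,1],[0.314,-0.169,-0.04,0,0,0,1],[0.314,-0.169,-0.08,0,0,0,1],[0.314,-0.169,-0.12,0,0,0,1]]';  python3 -m inch '[[0,0,-0.03,0,0,0,1],[0,0,-0.06,0,0,0,1],[0,0,-0.073,0,0,0,1],[0,0,-0.073,0,0,0,1],[0,0,-0.073,0,0,0,1],[-0.011,-0.003,-0.073,0,0,0,1],[-0.022,-0.006,-0.073,0,0,0,1],[-0.033,-0.009,-0.07,0,0,0,1],[-0.044,-0.012,-0.065,0,0,0,1],[-0.055,-0.015,-0.06,0,0,0,1]]'
```

```text
time_s: 11.55
tool_pos: [0.7353, -0.1494, 0.1819]
eef_rot: [-3.141, 0.002, 0.269]
force: [1.0, -0.5, 0.1]
grip_width: 0.0003
gripper_force: 0.0
time_s: 12.55
tool_pos: [0.7143, -0.1554, 0.1609]
eef_rot: [3.141, -0.001, 0.269]
force: [1.8, 0.6, 0.1]
grip_width: 0.0001
gripper_force: 0.2
```

```bash
python3 -m inch '[[-0.01,-0.003,0.004,0,0,0,1],[-0.02,-0.006,0.008,0,0,0,1],[-0.03,-0.009,0.011,0,0,0,1],[-0.04,-0.012,0.013,0,0,0,1],[-0.05,-0.014,0.015,0,0,0,1],[-0.06,-0.017,0.016,0,0,0,1],[-0.07,-0.02,0.016,0,0,0,1],[-0.076,-0.021,0.016,0,0,0,1],[-0.076,-0.021,0.016,0,0,0,1],[-0.076,-0.021,0.016,0,0,0,1]]';  python3 -m inch '[[0.02,0.006,0,0,0,0,1],[0.05,0.014,0,0,0,0,1],[0.08,0.02,0.02,0,0,0,1],[0.08,0.02,0.08,0,0,0,1],[0.08,0.02,0.15,0,0,0,1],[0.08,0.02,0.25,0,0,0,1],[0.08,0.02,0.35,0,0,0,1],[0.08,0.02,0.4,0,0,0,1],[0.08,0.02,0.4,0,0,0,1],[0.08,0.02,0.4,0,0,0,1]]'; python3 wh.py; python3 - <<'E'
from h import *
O=np.array([.5907,-.0285]); y=.275; X=np.array([np.cos(y),np.sin(y)]); Y=np.array([-X[1],X[0]])
for n,(a,b,e,d) in {"scene":(275,190,395,280),"side":(225,145,360,250)}.items():
    c=env.camera(n); p=pts(c); m=cv2.inRange(cv2.cvtColor(c["pixels"],cv2.COLOR_RGB2HSV),(5,140,90),(20,255,255))>0
    m[:b]=0;m[d:]=0;m[:,:a]=0;m[:,e:]=0; q=p[m]; r=np.c_[(q[:,:2]-O)@X,(q[:,:2]-O)@Y,q[:,2]]
    t=r[(r[:,1]<-.133)&(r[:,1]>-.19)&(r[:,2]>.08)]; print(n,np.median(t,0).round(4),len(t))
E
```

```text
time_s: 13.55
tool_pos: [0.6842, -0.1636, 0.1667]
eef_rot: [-3.141, -0.0, 0.269]
force: [-0.1, 1.3, 0.3]
grip_width: -0.0001
gripper_force: 0.0
time_s: 14.55
tool_pos: [0.7166, -0.1553, 0.3266]
eef_rot: [3.142, -0.0, 0.27]
force: [-0.1, -0.8, -0.5]
grip_width: -0.0003
gripper_force: 0.0
[ 0.71660701 -0.15525508  0.32659898]
scene [ 0.5355 -0.0466] 18 ang-yaw 3.183
scene [0.6106 0.0286] 16 ang-yaw 0.96
scene [ 0.639  -0.0762] 34 ang-yaw 5.229
side [ 0.6293 -0.07  ] 71 ang-yaw 5.187
side [ 0.5265 -0.0403] 86 ang-yaw 3.048
side [0.6027 0.0341] 96 ang-yaw 1.107
scene [ 0.0053 -0.1597  0.1031] 49
side [-0.0025 -0.1554  0.1067] 24
```

View pics/scene_l.png

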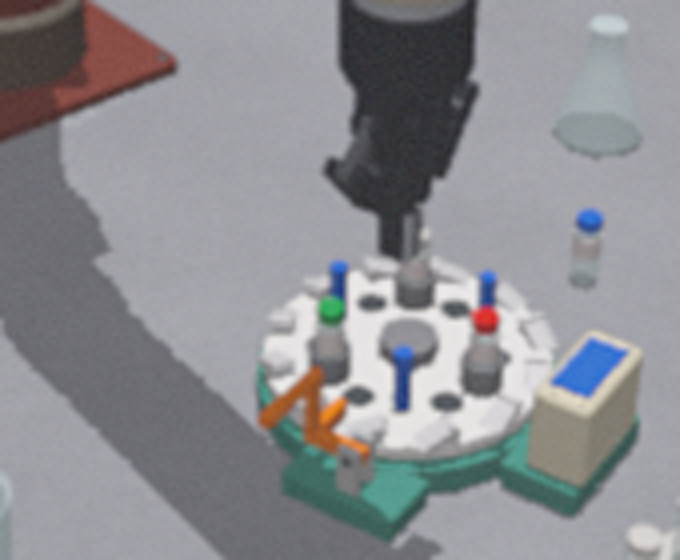

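The pawl bar (290,397) is back at its original down position, the wheel reads about 0.50, and all the vials are standing. The job can be handed in.

```bash
python3 -c "
from workcell import env
print(env.close_job())"
```

```text
the job is handed in; nothing more can be done
None
```

I handed the job in at about 15 s: by camera, the pawl is down in the next notch, the wheel is one notch back (about 0.50 rad), and the three vials are standing; no verdict came back.

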